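Fetch the spare objective from its covered case

TASK

Slide the loose cover of the grey objective case towards the robot, off the three pockets and onto the flat top of the case's robot-side half, and leave it lying there. See which pocket holds the microscope objective (the other two hold only flat black plugs), lift the objective out, and set it down gently, standing upright, in the shallow steel tray.

Things in the scene. Friction and masses are not known exactly. Their poses are not given: they have to be found in the camera images.
- case: Grey case 206 (x) x 272 (y) x 62 mm, fixed. Origin: underside centre; x away from the robot, z up. Solid flat-topped block at x -103 to -1. Beyond it an open well to x 97, y -130 to 130, 6 mm walls, deck at z 12 with three 32 mm pockets, bottoms at z 4, centres x 48, y -80, 0, 80. Any one holds the objective, the others flat black plugs (28 mm wide, 16 high).
- cover: Loose aluminium plate 112 (x) x 272 (y) x 5 mm, 0.4 kg, lying on the case top (underside at case z 62) over the pockets, held only by friction. Origin: underside centre; axes about as the case's. Black handle bar in its middle: 14 mm thick (x), 60 long (y), top 33 above the origin. Starts at about case x 47; at case x -53 the pockets are all free and it lies on the block.
- objective: Steel microscope objective upright in a pocket, 0.1 to 0.2 kg: foot 26 mm diameter, straight barrel 28 mm diameter from 4 to 44 mm up, tapering to a 16 mm nose at 54. Origin: underside centre, at case z 4; z up. About 30 mm free on each side for fingers. (The shorter one, 30 mm high, standing on the bench is not wanted.)
- tray: Shallow square steel tray 120 x 120 x 14 mm, 4 mm walls, floor 4 mm thick, fixed to the bench, open above. Origin: underside centre; x and y along its sides, z up.
Things that resemble listed ones, but are neither listed nor needed, are in the scene too. Several things look just like the tray: the one meant starts farthest from the robot's base.

How it is judged:
On the way, in this order (a step that is already met when the one before it is completed fails the run):
1. the cover lies slid off the pockets onto the block (x of cover in the frame of case between -0.1 and -0.035 m and y of cover in the frame of case between -0.04 and 0.04 m and z of cover in the frame of case between 0.057 and 0.067 m and angle between cover's own z axis and vertical below 0.09 rad), for 0.2 s.
2. the objective is lifted out of the case (z of objective in the frame of case above 0.066 m), for 0.1 s.
At the end, for the whole second after the job is handed in: The cover lies flat on the case, its centre between 35 and 100 mm from the case's middle on the robot's side and within 40 mm of it along the length; the objective stands upright (within 8 degrees) on the floor of the steel tray, inside its walls, both released and at rest (all of step 1 and x of objective in the frame of tray between -0.05 and 0.05 m and y of objective in the frame of tray between -0.05 and 0.05 m and z of objective in the frame of tray between -0.001 and 0.01 m and angle between objective's own z axis and vertical below 0.15 rad and linear speed of each of objective, cover below 0.02 m/s); the robot touches nothing.
It fails at once if the objective is dropped into the tray (moving faster than 0.6 m/s within 60 mm of the tray's underside) (linear speed of objective above 0.6 m/s and z of objective in the frame of tray below 0.06 m and x of objective in the frame of tray between -0.07 and 0.07 m and y of objective in the frame of tray between -0.07 and 0.07 m).
It also fails if it takes over 53 s, if anything falls off the work surface, if the arm or the gripper's body presses on something with over 40 N, if the wrist force passes 120 N, or if a joint passes its speed limit or range.

ROBOT

A 7-joint arm with a two-finger parallel gripper is mounted at the origin on the work surface. World frame = base frame: x ahead of the robot, y to its left, z up, the work surface at z = 0. Lengths are in m, angles in rad, forces in N, time in s.
With the tool pointing down it reaches from about 0.4 to 0.85 m from the base axis. Payload 4.4 kg.
Tool frame: the origin (TCP) lies on the mounting face of the last link; the fingertips stand robot.tcp_to_tips ahead of it and the grasp point (between the pads) lies 180 mm ahead of it (robot.tcp_to_tips is the distance from the TCP to the fingertips, in m); y points along the fingers, z is the direction in which the jaws open and shut, and the axes are right-handed (so a half turn about y gives the same grasp; the last joint's range is limited). The gripper opens to 94 mm and grips with 3 to 60 N. Pads are 16 mm wide; open, the fingers measure 119 mm over their backs; the gripper's body (75 mm by 177 mm) begins 78 mm behind the grasp point.
Start: joints at [1.197, 0.628, 0.038, 1.517, -0.027, 0.996, -0.02], TCP at [0.197, -0.619, 0.405] pointing down, gripper open.
Joint ranges: [-3.06, 3.06], [-0.37, 2.12], [-1.25, 1.32], [0.18, 2.47], [-1.1, 4.24], [0.23, 1.98], [-2.94, 2.94]. Speed limits (rad/s): [2.57, 2.57, 3.14, 3.14, 3.14, 3.14, 3.14].

INTERFACE

Orientations are given as a unit quaternion [w, x, y, z].
In Python, from rig import robot gives the robot as it stands.
- The arm moves only by the shell command python3 -m inch 'ROWS'. ROWS is JSON, a list that holds one entry, the list of rows, each a list of 7 numbers: the shift along the tool's x, y, z as a fraction of full scale, then the turn, a rotation vector about the tool's x, y, z as a fraction of full scale, then the closure, from -1 (fully open) to 1 (shut). In form: [[[tx, ty, tz, ax, ay, az, gripper], ...]]. A call has 1 to 5 rows; each row is the pose to reach, as a shift and turn from the pose commanded when the call began, along the tool's axes at that moment; what a row does not reach only later rows make up. Full scale, the value 1, is 0.5 m for a shift and 60 degrees for a turn. A row lasts 1/10 s, in which the tool goes at most 50 mm and 8.59 degrees, less where a joint would pass 70% of its speed; a pose out of reach is approached as far as the arm can. A call with a number of a shift or a turn outside -1 to 1 is refused whole. A call with a gripper value outside its range is refused whole. The fingers move at their own pace and stop on an object; the grip force is fixed at half the most. Time passes only in rows, so rows that repeat a pose let the fingers close. It gives the time, the measured TCP pose, the force and the opening at its end, in the units of the state.
- robot.observe(): the state, without advancing time (a new reading comes with each control period).
- robot.read_camera(name): name is "side" or "top"; returns (picture, depth): 480x640x3 uint8, red, green, blue; 480x640 float32, m along the optical axis (not along the pixel's ray), 0 where there is no reading.
- robot.camera_model(name): a dict with "vertical_fov" (degrees; the focal length in pixels is half the picture's height over the tangent of half this angle, whatever the lens; pixels are square), "cx", "cy" (the principal point, pixels), "extrinsics" (4x4, takes a point from camera to world coordinates). Camera axes: x right, y down, z forward; pixel columns grow to the right and rows downward; lengths in m; the calibration is good to about 2 mm. A picture is of the moment at which its call begins. camera_model takes no time and is no camera call.
- robot.job_done(): hands the job in, once; it reports no verdict.
The state is a dict: "time_s": time; "joints": joint angles; "qvel": joint speeds; "effort": joint torques, N m; "ee_pos": TCP position; "eef_rot": TCP orientation; "wrist_force": force on the tool from outside, world axes, zero at the start; "wrist_torque": the same for the moment, N m; "opening": finger opening in m.
Only numpy, scipy, OpenCV 4.12 (cv2) and the standard library are available. Lean on these libraries where they do the work, as an engineer would, in place of code of your own. Each camera call takes 0.05 s, during which the arm holds its last target. There are 200 camera calls.

## Working session

There is one attempt and no reset: what is moved stays moved. The work goes in short steps, Python scripts to look and compute and a shell command to move; the robot and the scene stay as the last step left them, time stands still between calls to the robot, and variables do not carry over. Pictures are saved under pics/ and viewed, about 8 in all and at most 12, crops included, and the job is handed in when it is done.

```bash
ls; mkdir -p pics; cat > h.py <<'E'
import numpy as np,cv2
from rig import robot
from scipy.spatial.transform import Rotation as R
def snap(n,f):
    p,d=robot.read_camera(n); cv2.imwrite(f'pics/{f}.png',p[:,:,::-1]); np.savez(f'pics/{f}.npz',p=p,d=d); return p,d
def pts(n,d):
    m=robot.camera_model(n); f=240/np.tan(np.radians(m['vertical_fov'])/2)
    v,u=np.mgrid[:480,:640]; P=np.stack([(u-m['cx'])/f*d,(v-m['cy'])/f*d,d],-1)
    T=np.array(m['extrinsics']); return P@T[:3,:3].T+T[:3,3]
def tool(dw):
    o=robot.observe(); q=o['eef_rot']; M=R.from_quat([q[1],q[2],q[3],q[0]]).as_matrix(); return M.T@np.array(dw)/0.5
E
python3 - <<'E'
from h import *
o=robot.observe();print({k:np.round(v,3) for k,v in o.items()},robot.tcp_to_tips)
q=o['eef_rot'];print(R.from_quat([q[1],q[2],q[3],q[0]]).as_matrix().round(2))
for n in('side','top'):
    m=robot.camera_model(n);print(m['vertical_fov'],m['cx'],m['cy'],np.round(m['extrinsics'],3)); snap(n,n+'0')
E
```

```text
pics
{'time_s': np.float64(0.0), 'joints': array([ 1.197,  0.629,  0.038,  1.518, -0.027,  0.996, -0.02 ]), 'qvel': array([ 0.001,  0.002,  0.001, -0.001, -0.002, -0.001, -0.001]), 'effort': array([-1.0000e-03, -5.4973e+01,  1.1430e+00, -1.8663e+01, -5.2000e-02,
        2.4000e-02,  0.0000e+00]), 'ee_pos': array([ 0.197, -0.619,  0.404]), 'eef_rot': array([ 0.108, -0.109,  0.699, -0.698]), 'wrist_force': array([-0.252, -1.025, -0.637]), 'wrist_torque': array([ 0.054,  0.024, -0.009]), 'opening': np.float64(0.094)} 0.1992
[[-0.95 -0.    0.3 ]
 [-0.3   0.   -0.95]
 [ 0.   -1.   -0.  ]]
52.38143762903019 316.1148229274495 241.59929343702157 [[-0.889 -0.205  0.41   0.058]
 [-0.458  0.423 -0.781  0.628]
 [-0.013 -0.882 -0.47   0.508]
 [ 0.     0.     0.     1.   ]]
43.67611033172398 321.42124363140243 241.21101054348992 [[-0.027 -0.997  0.067  0.349]
 [-0.999  0.025 -0.027 -0.055]
 [ 0.025 -0.068 -0.997  1.159]
 [ 0.     0.     0.     1.   ]]
```

View pics/top0.png

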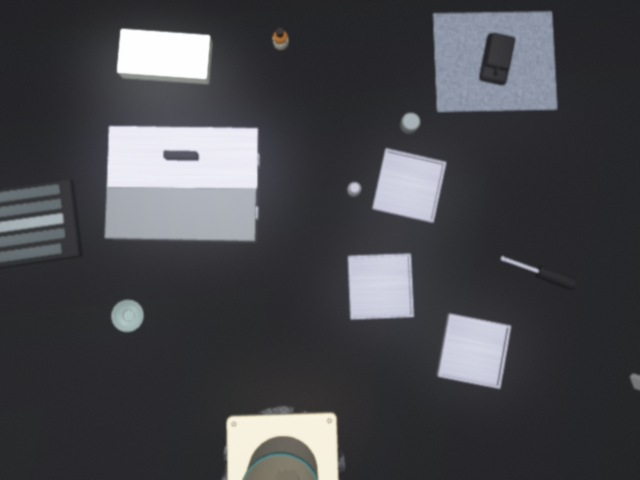

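View pics/side0.png

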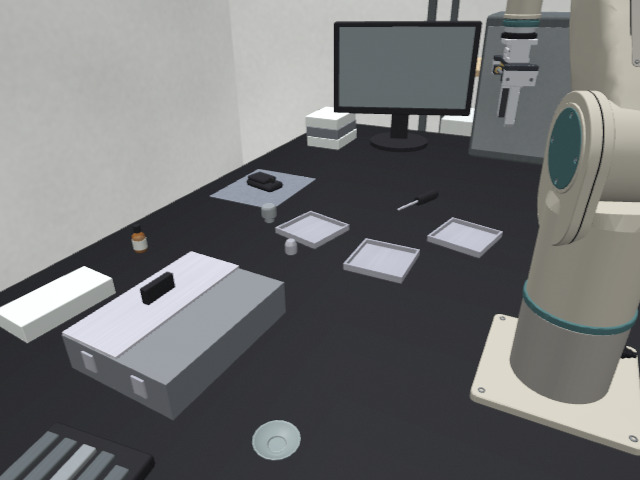

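Top view: the case spans about (106..258, 127..240), with the cover handle at (181,155). The trays are at (409,185), (381,286) and (475,351). The small unwanted objective is at (354,188).

```bash
python3 - <<'E'
from h import *
m=robot.camera_model('top'); f=240/np.tan(np.radians(m['vertical_fov'])/2);T=np.array(m['extrinsics'])
def ray(u,v,z):
    d=T[:3,:3]@np.array([(u-m['cx'])/f,(v-m['cy'])/f,1]); s=(z-T[2,3])/d[2]; return T[:3,3]+s*d
D=np.load('pics/top0.npz');p,d=D['p'],D['d']; P=pts('top',d)
g=cv2.cvtColor(p,cv2.COLOR_RGB2GRAY)
n,l,st,c=cv2.connectedComponentsWithStats((g>90).astype(np.uint8))
for i in range(1,n):
    if st[i,4]<60: continue
    mk=(l==i); cs,_=cv2.findContours(mk.astype(np.uint8),0,2)
    k=max(cs,key=cv2.contourArea); (cx,cy),wh,a=cv2.minAreaRect(k)
    z=np.median(P[mk][:,2]); zt={True:.014}.get(z<.02,z)
    b=np.array([ray(*q,zt)[:2] for q in cv2.boxPoints(((cx,cy),wh,a))])
    print((round(cx),round(cy)),'z',z.round(3),'ctr',b.mean(0).round(4),'r',np.hypot(*b.mean(0)).round(3),'sides',np.linalg.norm(b[1]-b[0]).round(3),np.linalg.norm(b[2]-b[1]).round(3),'dir',np.degrees(np.arctan2(*(b[1]-b[0])[::-1])).round(1))
for (u,v) in [(181,155),(181,140),(181,220),(181,175)]: print(u,v,P[v,u].round(4))
# cover/handle
cov=(g>185)&(l==l[140,181])&(P[:,:,2]>.055); k=max(cv2.findContours(cov.astype(np.uint8),0,2)[0],key=cv2.contourArea)
r=cv2.minAreaRect(k); b=np.array([ray(*q,.067)[:2] for q in cv2.boxPoints(r)]);print('cover',b.round(4),b.mean(0))
h=(g<90)*1; h[:140]=0;h[170:]=0;h[:,:150]=0;h[:,210:]=0
k=max(cv2.findContours(h.astype(np.uint8),0,2)[0],key=cv2.contourArea);r=cv2.minAreaRect(k)
b=np.array([ray(*q,.095)[:2] for q in cv2.boxPoints(r)]);print('handle',b.round(4),b.mean(0)); print('hz',np.percentile(P[h>0][:,2],[5,50,95]))
E
```

```text
(495, 61) z 0.003 ctr [ 0.7742 -0.4366] r 0.889 sides 0.243 0.201 dir -89.4
(164, 56) z 0.033 ctr [0.7876 0.2072] r 0.814 sides 0.1 0.18 dir -4.2
(280, 40) z 0.035 ctr [ 0.8138 -0.0151] r 0.814 sides 0.029 0.031 dir -85.0
(410, 122) z 0.041 ctr [ 0.6489 -0.2596] r 0.699 sides 0.034 0.033 dir -91.1
(182, 183) z 0.064 ctr [0.5378 0.1687] r 0.564 sides 0.212 0.282 dir -1.2
(409, 185) z 0.004 ctr [ 0.5313 -0.2582] r 0.591 sides 0.125 0.125 dir -14.3
(354, 188) z 0.026 ctr [ 0.5249 -0.1492] r 0.546 sides 0.025 0.025 dir -91.3
(29, 193) z 0.027 ctr [0.5308 0.4631] r 0.704 sides 0.11 0.017 dir -83.0
(30, 207) z 0.027 ctr [0.5029 0.461 ] r 0.682 sides 0.114 0.017 dir -83.0
(31, 222) z 0.026 ctr [0.4748 0.4584] r 0.66 sides 0.12 0.022 dir -83.1
(32, 237) z 0.027 ctr [0.4469 0.4573] r 0.639 sides 0.12 0.017 dir -83.1
(30, 252) z 0.027 ctr [0.4183 0.4604] r 0.622 sides 0.113 0.017 dir -83.0
(380, 286) z 0.004 ctr [ 0.3381 -0.196 ] r 0.391 sides 0.125 0.125 dir -89.1
(519, 264) z 0.012 ctr [ 0.3723 -0.4658] r 0.596 sides 0.01 0.078 dir -22.7
(127, 315) z 0.009 ctr [0.296  0.2848] r 0.411 sides 0.06 0.06 dir -91.6
(474, 351) z 0.004 ctr [ 0.2105 -0.3708] r 0.426 sides 0.125 0.126 dir -12.9
(634, 382) z 0.224 ctr [ 0.1806 -0.5628] r 0.591 sides 0.014 0.023 dir -91.7
(283, 443) z 0.013 ctr [ 0.05   -0.0038] r 0.05 sides 0.225 0.132 dir -91.8
181 155 [0.5821 0.1642 0.0926]
181 140 [0.6154 0.169  0.0679]
181 220 [0.4684 0.1718 0.0617]
181 175 [ 0.3493 -0.0546  1.1591]
cover [[0.5313 0.3043]
 [0.6439 0.3025]
 [0.6348 0.0298]
 [0.5215 0.0335]] [0.58287518 0.16751511]
handle [[0.5858 0.1921]
 [0.5846 0.1352]
 [0.5755 0.1353]
 [0.5767 0.1922]] [0.58065577 0.16370682]
hz [0.09066372 0.09413622 0.09771979]
```

```bash
python3 -c "
import cv2
a=cv2.imread('pics/top0.png')[130:400,330:530];b=cv2.imread('pics/top0.png')[115:250,95:270]
a=cv2.resize(a,None,fx=2,fy=2);b=cv2.resize(b,(395,305))
import numpy as np
o=np.zeros((540,800,3),np.uint8);o[:,:400]=a;o[:305,402:797]=b;cv2.imwrite('pics/crop0.png',o)"
```

```text
(no output)
```

View pics/crop0.png

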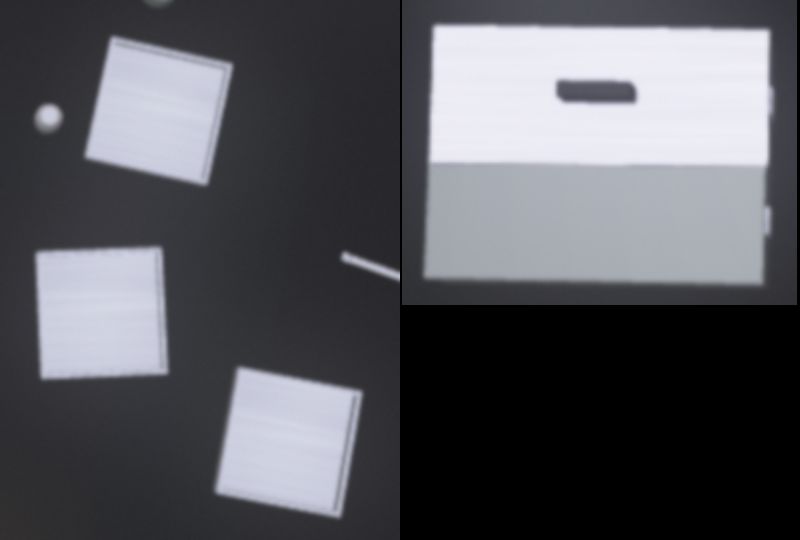

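Tray candidates by distance from the base: (409,185) at 0.591 m, (381,286) at 0.391 m and (475,351) at 0.426 m. The one meant is (409,185), centre (0.531,-0.258), and the crop confirms it is an empty tray. Handle of the cover is at about (0.581,0.164). Now moving.

```bash
python3 -m inch '[[[-0.35,0,-0.31,0,-0.5,0,-1],[-0.35,0,-0.31,0,-0.5,0,-1],[-0.35,0,-0.31,0,-0.5,0,-1],[-0.35,0,-0.31,0,-0.5,0,-1],[-0.35,0,-0.31,0,-0.5,0,-1]]]'
cat > go.py <<'E'
import sys
from h import *
a=[float(x) for x in sys.argv[1:]]
o=robot.observe(); q=o['eef_rot']; M=R.from_quat([q[1],q[2],q[3],q[0]]).as_matrix()
yaw=np.degrees(np.arctan2(M[1,2],M[0,2]))
print('t',o['time_s'].round(2),'pos',np.round(o['ee_pos'],4),'jawyaw',yaw.round(2),'tilt',np.degrees(np.arccos(-M[2,1])).round(2),'F',np.round(o['wrist_force'],1),'op',round(float(o['opening']),4))
if a:
    print('shift',tool(np.array(a[:3])-o['ee_pos']).round(3),'turn y',-(((a[3]-yaw+90)%180-90)/60).round(3))
E
python3 go.py .59 -.12 .405 -1.6
```

```text
time_s: 0.6
ee_pos: [0.3183, -0.4154, 0.4045]
eef_rot: [0.288, -0.287, 0.647, -0.646]
wrist_force: [1.3, -0.2, 0.3]
opening: 0.094Traceback (most recent call last):
  File "go.py", line 6, in <module>
    print('t',o['time_s'].round(2),'pos',np.round(o['ee_pos'],4),'jawyaw',yaw.round(2),'tilt',np.degrees(np.arccos(-M[2,1])).round(2),'F',np.round(o['wrist_force'],1),'op',round(float(o['opening']),4))
              ^^^^^^^^^^^^^^^^^
AttributeError: 'float' object has no attribute 'round'
```

```bash
sed -i "s/o\['time_s'\].round(2)/o['time_s']/" go.py; python3 go.py .57 -.12 .405 -1.6
```

```text
t 0.6 pos [ 0.3183 -0.4154  0.4045] jawyaw -42.09 tilt 0.12 F [ 1.3 -0.2  0.3] op 0.094
shift [-0.776  0.    -0.022] turn y -0.675
```

```bash
python3 -m inch '[[[-0.48,0,-0.02,0,-0.6,0,-1],[-0.48,0,-0.02,0,-0.6,0,-1],[-0.48,0,-0.02,0,-0.6,0,-1],[-0.48,0,-0.02,0,-0.6,0,-1],[-0.48,0,-0.02,0,-0.6,0,-1]]]';python3 go.py .581 .04 .39 -1.6
```

```text
time_s: 1.1
ee_pos: [0.4725, -0.2321, 0.4046]
eef_rot: [0.473, -0.473, 0.526, -0.525]
wrist_force: [0.1, -0.2, 0.9]
opening: 0.0941
t 1.1 pos [ 0.4725 -0.2321  0.4046] jawyaw -6.04 tilt 0.06 F [ 0.1 -0.2  0.9] op 0.0941
shift [-0.564  0.03   0.159] turn y -0.074
```

```bash
python3 -m inch '[[[-0.48,0.03,0.16,0,-0.074,0,-1],[-0.48,0.03,0.16,0,-0.074,0,-1],[-0.48,0.03,0.16,0,-0.074,0,-1],[-0.48,0.03,0.16,0,-0.074,0,-1],[-0.48,0.03,0.16,0,-0.074,0,-1]]]';python3 go.py .581 .165 .34 -1.6
```

```text
time_s: 1.6
ee_pos: [0.5762, -0.0063, 0.3895]
eef_rot: [0.491, -0.492, 0.508, -0.508]
wrist_force: [1.9, -0.5, 0.8]
opening: 0.0939
t 1.6 pos [ 0.5762 -0.0063  0.3895] jawyaw -1.94 tilt 0.03 F [ 1.9 -0.5  0.8] op 0.0939
shift [-0.343  0.099 -0.002] turn y -0.006
```

```bash
python3 -m inch '[[[-0.34,0.1,0,0,0,0,-1],[-0.34,0.1,0,0,0,0,-1],[-0.34,0.1,0,0,0,0,-1],[-0.34,0.1,0,0,0,0,-1],[-0.34,0.1,0,0,0,0,-1]]]';python3 go.py .581 .165 .272 -1.6
python3 - <<'E'
from h import *
snap('side','s1')
E
```

```text
time_s: 2.1
ee_pos: [0.5801, 0.1673, 0.3384]
eef_rot: [0.494, -0.494, 0.508, -0.505]
wrist_force: [-1.3, -0.8, -0.9]
opening: 0.0939
t 2.1 pos [0.5801 0.1673 0.3384] jawyaw -1.47 tilt 0.23 F [-1.3 -0.8 -0.9] op 0.0939
shift [0.005 0.133 0.002] turn y 0.002
```

View pics/s1.png

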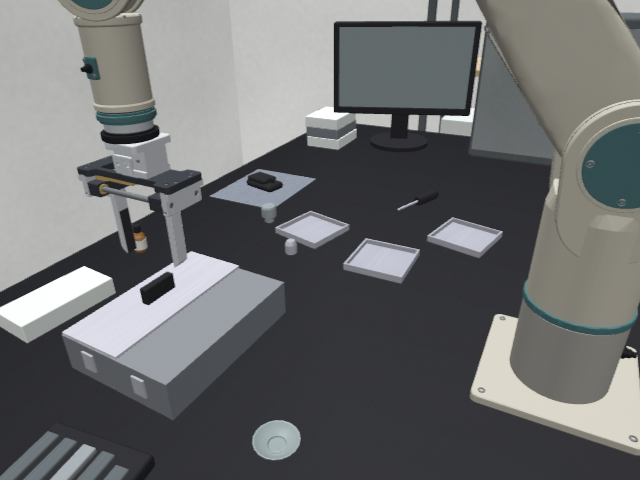

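The fingers at (124,245) and (178,260) straddle the handle at (158,288). I'll go down and close.

```bash
python3 -m inch '[[[0,0.07,0,0,0,0,-1],[0,0.11,0,0,0,0,-1],[0,0.132,0,0,0,0,-1],[0,0.132,0,0,0,0,-1],[0,0.132,0,0,0,0,0.3]]]'; python3 -m inch '[[[0,0,0,0,0,0,0.5],[0,0,0,0,0,0,0.8],[0,0,0,0,0,0,1],[0,0,0,0,0,0,1],[0,0,0,0,0,0,1]]]';python3 go.py .481 .168 .272 -1.6
```

```text
time_s: 2.65
ee_pos: [0.582, 0.161, 0.2746]
eef_rot: [-0.491, 0.491, -0.508, 0.509]
wrist_force: [-0.1, 0.1, 0.0]
opening: 0.089
time_s: 3.15
ee_pos: [0.5815, 0.1618, 0.2741]
eef_rot: [-0.492, 0.491, -0.508, 0.508]
wrist_force: [0.2, -0.8, 0.1]
opening: 0.0493
t 3.15 pos [0.5815 0.1618 0.2741] jawyaw -1.92 tilt 0.02 F [ 0.2 -0.8  0.1] op 0.0493
shift [-0.006  0.004 -0.201] turn y -0.005
```

```bash
python3 -m inch '[[[0,0,0,0,0,0,1],[0,0,0,0,0,0,1],[0,0,0,0,0,0,1],[0,0,0,0,0,0,1],[0,0,0,0,0,0,1]]]';python3 go.py .481 .168 .274 -1.6
```

```text
time_s: 3.65
ee_pos: [0.5819, 0.1618, 0.2739]
eef_rot: [-0.492, 0.491, -0.508, 0.509]
wrist_force: [1.8, -0.1, -0.5]
opening: 0.0137
t 3.65 pos [0.5819 0.1618 0.2739] jawyaw -1.93 tilt 0.06 F [ 1.8 -0.1 -0.5] op 0.0137
shift [-0.006 -0.    -0.202] turn y -0.006
```

```bash
python3 -m inch '[[[0,0,-0.03,0,0,0,1],[0,0,-0.07,0,0,0,1],[0,0,-0.11,0,0,0,1],[0,0,-0.15,0,0,0,1],[0,0,-0.19,0,0,0,1]]]';python3 -m inch '[[[0,0,-0.01,0,0,0,1],[0,0,-0.01,0,0,0,1]]]';python3 go.py .481 .168 .274 -1.6
```

```text
time_s: 4.15
ee_pos: [0.486, 0.1649, 0.2739]
eef_rot: [-0.492, 0.491, -0.508, 0.508]
wrist_force: [0.6, 0.2, -2.9]
opening: 0.0139
time_s: 4.35
ee_pos: [0.4806, 0.1652, 0.2739]
eef_rot: [0.491, -0.493, 0.508, -0.508]
wrist_force: [-4.7, 0.7, 1.9]
opening: 0.0137
t 4.35 pos [0.4806 0.1652 0.2739] jawyaw -1.88 tilt 0.14 F [-4.7  0.7  1.9] op 0.0137
shift [-0.006 -0.     0.001] turn y -0.005
```

Release, rise, and then move back aside (-y) so the top camera sees the well.

```bash
for i in 1; do python3 -m inch '[[[0,0,0,0,0,0,0],[0,0,0,0,0,0,-0.2],[0,0,0,0,0,0,-0.2],[0,0,0,0,0,0,-0.2],[0,0,0,0,0,0,-0.2]]]'; done; python3 -m inch '[[[0,-0.1,0,0,0,0,-0.2],[0,-0.2,0,0,0,0,-0.2],[0.1,-0.28,0,0,0,0,-0.2],[0.2,-0.28,0,0,0,0,-0.2],[0.3,-0.28,0,0,0,0,-0.2]]]'; python3 -m inch '[[[0.1,0,0,0,0,0,-0.1],[0.2,0,0,0,0,0,-0.1],[0.3,0,0,0,0,0,-0.1],[0.3,0,0,0,0,0,-0.1]]]'; python3 - <<'E'
from h import *
snap('top','t2');snap('side','s2')
a=cv2.imread('pics/t2.png')[90:290,80:300];b=cv2.imread('pics/s2.png')[220:420,50:310]
o=np.zeros((600,800,3),np.uint8);a=cv2.resize(a,(440,400));o[:400,:440]=a;b=cv2.resize(b,(358,275));o[:275,441:799]=b
cv2.imwrite('pics/c2.png',o)
E
python3 go.py
```

```text
time_s: 4.85
ee_pos: [0.4818, 0.1651, 0.2739]
eef_rot: [-0.492, 0.491, -0.508, 0.508]
wrist_force: [-0.5, -0.3, -0.1]
opening: 0.0507
time_s: 5.35
ee_pos: [0.4771, 0.0257, 0.4154]
eef_rot: [-0.493, 0.491, -0.507, 0.509]
wrist_force: [1.2, -0.8, -0.5]
opening: 0.0561
time_s: 5.75
ee_pos: [0.4707, -0.1309, 0.4133]
eef_rot: [-0.487, 0.49, -0.511, 0.512]
wrist_force: [-0.6, 1.0, 0.1]
opening: 0.0518
t 5.85 pos [ 0.4716 -0.1245  0.4135] jawyaw -2.14 tilt 0.01 F [-0.1  0.3 -0.9] op 0.0514
```

View pics/c2.png

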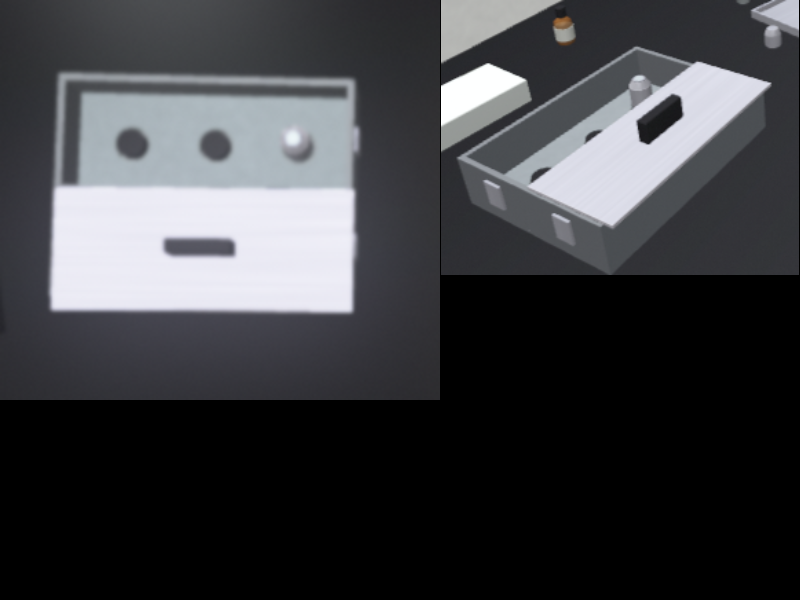

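The objective is in the right-hand (case -y) pocket, at crop (296,142), i.e. full picture (228,161). The cover lies flat on the block. I'll measure it.

```bash
python3 - <<'E'
from h import *
D=np.load('pics/t2.npz');p,d=D['p'],D['d']; P=pts('top',d)
m=robot.camera_model('top'); f=240/np.tan(np.radians(m['vertical_fov'])/2);T=np.array(m['extrinsics'])
def ray(u,v,z):
    q=T[:3,:3]@np.array([(u-m['cx'])/f,(v-m['cy'])/f,1]); s=(z-T[2,3])/q[2]; return (T[:3,3]+s*q)[:2]
g=cv2.cvtColor(p,cv2.COLOR_RGB2GRAY)
w=P[145:178,212:245].reshape(-1,3); 
print('z max',w[:,2].max())
for lo,hi in((.03,.049),(.05,.065)):
    s=w[(w[:,2]>lo)&(w[:,2]<hi)]; print(lo,len(s),s.mean(0).round(4),s.min(0).round(4),s.max(0).round(4))
for (u0,u1) in((130,160),(172,202)):
    h=np.zeros_like(g);h[148:175,u0:u1]=(g[148:175,u0:u1]<100)
    M=cv2.moments(h,True); c=(M['m10']/M['m00'],M['m01']/M['m00']);print('plug',np.round(c,1),ray(*c,.016).round(4),M['m00'])
h=np.zeros_like(g);h[145:178,218:240]=g[145:178,218:240]>215
print('nose px',np.argwhere(h>0).mean(0)[::-1] if h.any() else None)
mm=(g[:260,:300]>190)&(P[:260,:300,2]>.055); k=max(cv2.findContours(mm.astype(np.uint8),0,2)[0],key=cv2.contourArea)
b=np.array([ray(*q,.067) for q in cv2.boxPoints(cv2.minAreaRect(k))]);print('cover',b.round(3).tolist(),b.mean(0).round(4))
for q in((109.5,126.5),(257,129.5)):print('corner',ray(*q,.062))
# side view: objective top points
S=np.load('pics/s2.npz');Q=pts('side',S['d'])
k=(Q[...,2]>.02)&(Q[...,2]<.062)&(abs(Q[...,0]-.585)<.03)&(abs(Q[...,1]-.085)<.03)&(S['d']>0)
s=Q[k];print('side',len(s),s.mean(0),s.min(0),s.max(0))
E
```

```text
z max 0.06308554523871668
0.03 51 [0.5745 0.0847 0.0437] [0.5667 0.0747 0.0303] [0.5938 0.1012 0.049 ]
0.05 136 [0.5798 0.0876 0.0556] [0.5683 0.0761 0.0501] [0.5929 0.1005 0.0631]
plug [145.7 161.5] [0.5875 0.2473] 162.0
plug [187.5 162.5] [0.584  0.1677] 154.0
nose px [225.84615385 158.23076923]
cover [[0.427, 0.307], [0.54, 0.305], [0.531, 0.033], [0.418, 0.036]] [0.4792 0.1702]
corner [0.64473395 0.30100429]
corner [0.6336822  0.02980503]
side 278 [0.57717732 0.09537501 0.04597984] [0.56736656 0.07950557 0.02008763] [0.59189608 0.10499615 0.06043748]
```

```bash
python3 go.py .5805 .088 .34 -2.2
```

```text
t 5.85 pos [ 0.4716 -0.1245  0.4135] jawyaw -2.14 tilt 0.01 F [-0.1  0.3 -0.9] op 0.0514
shift [-0.433  0.147  0.202] turn y 0.001
```

```bash
python3 -m inch '[[[-0.43,0.147,0.2,0,0,0,-0.1],[-0.43,0.147,0.2,0,0,0,-0.1],[-0.43,0.147,0.2,0,0,0,-0.1],[-0.43,0.147,0.2,0,0,0,-0.1],[-0.43,0.147,0.2,0,0,0,-0.1]]]'; python3 -m inch '[[[0,0,0,0,0,0,-0.1],[0,0,0,0,0,0,-0.1],[0,0,0,0,0,0,-0.1],[0,0,0,0,0,0,-0.1]]]'; python3 go.py .5805 .088 .22 -2.2; python3 - <<'E'
from h import *
snap('side','s3');cv2.imwrite('pics/c3.png',cv2.resize(cv2.imread('pics/s3.png')[120:420,30:330],(600,600)))
E
```

```text
time_s: 6.35
ee_pos: [0.5791, 0.0928, 0.3395]
eef_rot: [0.493, -0.492, 0.508, -0.507]
wrist_force: [0.7, -0.7, 0.6]
opening: 0.0517
time_s: 6.75
ee_pos: [0.5787, 0.0871, 0.3406]
eef_rot: [-0.491, 0.491, -0.508, 0.509]
wrist_force: [-0.0, 0.3, -0.3]
opening: 0.0517
t 6.75 pos [0.5787 0.0871 0.3406] jawyaw -2.02 tilt 0.05 F [-0.   0.3 -0.3] op 0.0517
shift [-0.002  0.241  0.003] turn y 0.003
```

View pics/c3.png

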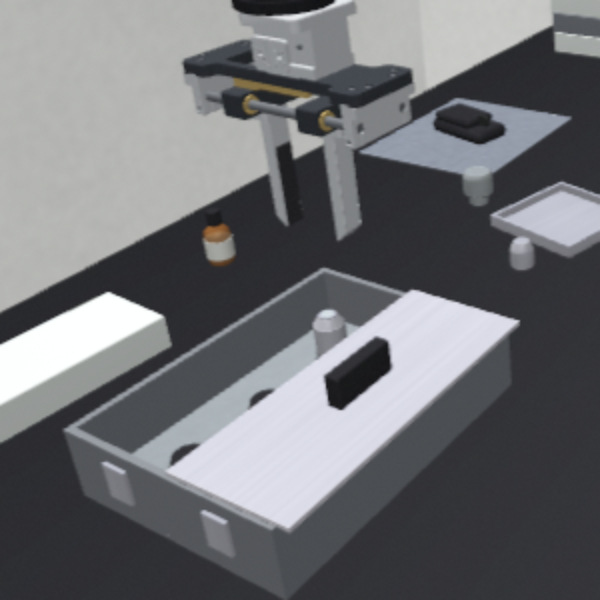

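The fingers at crop (290,222) and (345,235) are centred over the objective at (328,318). I'll descend, watching the force.

```bash
python3 -m inch '[[[0,0.06,0.003,0,0,0,-0.1],[0,0.12,0.003,0,0,0,-0.1],[0,0.15,0.003,0,0,0,-0.1],[0,0.17,0.003,0,0,0,-0.1],[0,0.17,0.003,0,0,0,-0.1]]]'; python3 go.py .5805 .088 .22 -2.2
```

```text
time_s: 7.3
ee_pos: [0.5802, 0.0874, 0.2544]
eef_rot: [0.491, -0.492, 0.509, -0.508]
wrist_force: [-0.7, -1.1, 0.3]
opening: 0.0521
t 7.3 pos [0.5802 0.0874 0.2544] jawyaw -1.99 tilt 0.1 F [-0.7 -1.1  0.3] op 0.0521
shift [-0.001  0.069  0.001] turn y 0.003
```

```bash
python3 -m inch '[[[0,0.03,0,0,0,0,-0.1],[0,0.06,0,0,0,0,-0.1],[0,0.066,0,0,0,0,-0.1],[0,0.066,0,0,0,0,0.1],[0,0.066,0,0,0,0,0.5]]]';python3 -m inch '[[[0,0,0,0,0,0,1],[0,0,0,0,0,0,1],[0,0,0,0,0,0,1],[0,0,0,0,0,0,1],[0,0,0,0,0,0,1]]]'; python3 go.py .5805 .088 .32 -2.2
```

```text
time_s: 7.8
ee_pos: [0.5807, 0.0884, 0.2222]
eef_rot: [-0.492, 0.491, -0.508, 0.508]
wrist_force: [0.3, -0.0, -0.8]
opening: 0.0391
time_s: 8.3
ee_pos: [0.5811, 0.0884, 0.2227]
eef_rot: [-0.492, 0.491, -0.508, 0.509]
wrist_force: [2.5, 0.3, 3.1]
opening: 0.0275
t 8.3 pos [0.5811 0.0884 0.2227] jawyaw -1.93 tilt 0.11 F [2.5 0.3 3.1] op 0.0275
shift [ 0.001 -0.195 -0.001] turn y 0.005
```

```bash
python3 -m inch '[[[0,-0.03,0,0,0,0,1],[0,-0.08,0,0,0,0,1],[0,-0.15,0,0,0,0,1],[0,-0.22,0,0,0,0,1],[0,-0.27,0,0,0,0,1]]]'; python3 -m inch '[[[0,-0.01,0,0,0,0,1],[0,-0.01,0,0,0,0,1]]]';python3 go.py .531 -.258 .36 -14.3; python3 - <<'E'
from h import *
D=np.load('pics/t2.npz');P=pts('top',D['d'])
g=cv2.cvtColor(D['p'],cv2.COLOR_RGB2GRAY)
E
```

```text
time_s: 8.8
ee_pos: [0.5799, 0.0883, 0.3597]
eef_rot: [-0.492, 0.492, -0.508, 0.508]
wrist_force: [0.8, -0.1, -1.4]
opening: 0.0273
time_s: 9.0
ee_pos: [0.5801, 0.0882, 0.3627]
eef_rot: [-0.492, 0.491, -0.508, 0.508]
wrist_force: [0.0, -0.1, -1.6]
opening: 0.0273
t 9.0 pos [0.5801 0.0882 0.3627] jawyaw -1.93 tilt 0.02 F [ 0.  -0.1 -1.6] op 0.0273
shift [ 0.695  0.005 -0.075] turn y 0.206
```

Lifted, with the grip still at 27.3 mm. Carrying it to the tray.

```bash
python3 -m inch '[[[0.04,0,-0.005,0,0,0,1],[0.1,0,-0.01,0,0,0,1],[0.17,0,-0.02,0,0,0,1],[0.24,0,-0.025,0,0,0,1],[0.31,0,-0.035,0,0,0,1]]]'; python3 -m inch '[[[0.07,0,-0.007,0,0,0,1],[0.14,0,-0.015,0,0,0,1],[0.21,0,-0.022,0,0,0,1],[0.27,0,-0.03,0,0,0,1],[0.32,0,-0.034,0,0,0,1]]]';python3 -m inch '[[[0.04,0,0,0,0,0,1],[0.06,0,0,0,0,0,1],[0.06,0,0,0,0,0,1],[0.06,0,0,0,0,0,1]]]'; python3 go.py .531 -.258 .224 -14.3; python3 - <<'E'
from h import *
snap('side','s4');cv2.imwrite('pics/c4.png',cv2.resize(cv2.imread('pics/s4.png')[90:290,180:440],(780,600)))
E
```

```text
time_s: 9.5
ee_pos: [0.5567, -0.0673, 0.36]
eef_rot: [0.491, -0.493, 0.509, -0.507]
wrist_force: [0.1, 0.6, -1.7]
opening: 0.0272
time_s: 10.0
ee_pos: [0.5338, -0.2274, 0.3598]
eef_rot: [0.49, -0.492, 0.51, -0.507]
wrist_force: [0.5, 0.2, -0.7]
opening: 0.0271
time_s: 10.4
ee_pos: [0.5344, -0.2541, 0.3612]
eef_rot: [0.492, -0.492, 0.509, -0.507]
wrist_force: [0.0, 0.1, -1.6]
opening: 0.027
t 10.4 pos [ 0.5344 -0.2541  0.3612] jawyaw -1.86 tilt 0.13 F [ 0.   0.1 -1.6] op 0.027
shift [ 0.008  0.274 -0.006] turn y 0.207
```

View pics/c4.png

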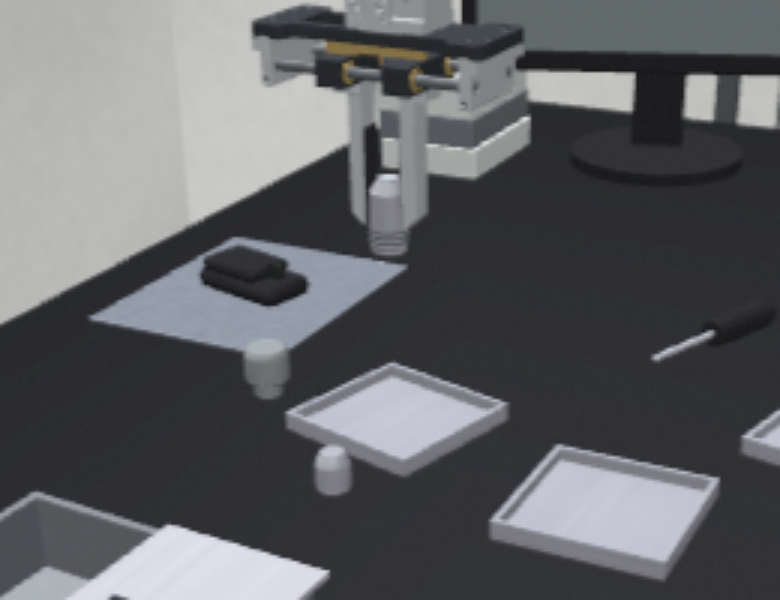

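The objective hangs upright at crop (388,215), above the far tray at (398,418). Lowering gently.

```bash
python3 -m inch '[[[0,0.04,-0.006,0,0,0,1],[0,0.09,-0.006,0,0,0,1],[0,0.14,-0.006,0,0,0,1],[0,0.19,-0.006,0,0,0,1],[0,0.22,-0.006,0,0,0,1]]]'; python3 -m inch '[[[0,0.01,0,0,0,0,1],[0,0.02,0,0,0,0,1],[0,0.03,0,0,0,0,1],[0,0.04,0,0,0,0,1],[0,0.04,0,0,0,0,1]]]'; python3 go.py .531 -.258 .222
```

```text
time_s: 10.95
ee_pos: [0.5313, -0.2535, 0.2504]
eef_rot: [0.492, -0.492, 0.509, -0.507]
wrist_force: [-1.0, 0.5, 0.1]
opening: 0.0271
time_s: 11.45
ee_pos: [0.5314, -0.2553, 0.232]
eef_rot: [0.491, -0.492, 0.508, -0.508]
wrist_force: [-0.6, -0.1, -1.6]
opening: 0.0271
t 11.45 pos [ 0.5314 -0.2553  0.232 ] jawyaw -1.94 tilt 0.01 F [-0.6 -0.1 -1.6] op 0.0271Traceback (most recent call last):
  File "go.py", line 8, in <module>
    print('shift',tool(np.array(a[:3])-o['ee_pos']).round(3),'turn y',-(((a[3]-yaw+90)%180-90)/60).round(3))
                                                                          ~^^^
IndexError: list index out of range
```

Contact is expected at about 0.222. I'll creep down in 2 mm steps.

```bash
python3 -m inch '[[[0,0.004,0,0,0,0,1],[0,0.008,0,0,0,0,1],[0,0.012,0,0,0,0,1],[0,0.016,0,0,0,0,1],[0,0.016,0,0,0,0,1]]]'; python3 -m inch '[[[0,0.002,0,0,0,0,1],[0,0.002,0,0,0,0,1],[0,0.002,0,0,0,0,1]]]'; python3 -m inch '[[[0,0.002,0,0,0,0,1],[0,0.002,0,0,0,0,1],[0,0.002,0,0,0,0,1]]]'
```

```text
time_s: 11.95
ee_pos: [0.5313, -0.2553, 0.2238]
eef_rot: [0.491, -0.492, 0.508, -0.508]
wrist_force: [-0.4, -0.5, -1.4]
opening: 0.0273
time_s: 12.25
ee_pos: [0.5315, -0.2553, 0.2231]
eef_rot: [-0.492, 0.491, -0.508, 0.508]
wrist_force: [-0.2, -0.5, -1.8]
opening: 0.0275
time_s: 12.55
ee_pos: [0.5316, -0.2553, 0.2226]
eef_rot: [-0.492, 0.491, -0.508, 0.509]
wrist_force: [-0.8, 1.6, 4.1]
opening: 0.0273
```

Contact: the force rose from -1.6 to +4 N. Releasing and retreating.

```bash
python3 -m inch '[[[0,0,0,0,0,0,0.2],[0,0,0,0,0,0,0],[0,0,0,0,0,0,-0.2],[0,0,0,0,0,0,-0.2],[0,0,0,0,0,0,-0.2]]]'; python3 -m inch '[[[0,-0.05,0,0,0,0,-0.2],[0,-0.12,0,0,0,0,-0.2],[0,-0.2,0,0,0,0,-0.2],[0,-0.28,0,0,0,0,-0.2],[0,-0.3,0,0,0,0,-0.2]]]'; python3 -m inch '[[[0,0,-0.1,0,0,0,-0.2],[0.1,0,-0.1,0,0,0,-0.2],[0.2,0,-0.1,0,0,0,-0.2],[0.3,0,-0.1,0,0,0,-0.2],[0.4,0,-0.1,0,0,0,-0.2]]]';python3 -m inch '[[[0,0,0,0,0,0,-0.2],[0,0,0,0,0,0,-0.2]]]'; python3 - <<'E'
from h import *
p,d=snap('top','t5');p2,d2=snap('side','s5')
P=pts('top',d); k=(P[...,2]>.025)&(P[...,2]<.075)&(abs(P[...,0]-.531)<.06)&(abs(P[...,1]+.257)<.06)&(d>0)
print('obj top',k.sum(),P[k].mean(0).round(3),P[k][:,2].max().round(4))
o=np.zeros((600,800,3),np.uint8);a=cv2.resize(p[100:300,90:490,::-1],(560,280));b=cv2.resize(p2[190:290,220:370,::-1],(450,300))
o[:280,:560]=a;o[290:590,:450]=b;c=cv2.resize(p2[240:420,50:300,::-1],(345,248));o[300:548,453:798]=c
cv2.imwrite('pics/c5.png',o)
E
python3 go.py
```

```text
time_s: 13.05
ee_pos: [0.5315, -0.2553, 0.222]
eef_rot: [0.492, -0.492, 0.508, -0.508]
wrist_force: [0.1, 0.5, -0.4]
opening: 0.0561
time_s: 13.55
ee_pos: [0.5327, -0.2555, 0.3766]
eef_rot: [-0.493, 0.49, -0.506, 0.511]
wrist_force: [0.4, -0.7, -0.3]
opening: 0.0565
time_s: 14.05
ee_pos: [0.4741, -0.4552, 0.3713]
eef_rot: [0.492, -0.492, 0.509, -0.508]
wrist_force: [1.5, -0.2, -0.1]
opening: 0.0566
time_s: 14.25
ee_pos: [0.4738, -0.4545, 0.3705]
eef_rot: [0.491, -0.491, 0.51, -0.508]
wrist_force: [-0.8, 1.0, 0.2]
opening: 0.0564
obj top 201 [ 0.528 -0.253  0.051] 0.0637
t 14.35 pos [ 0.4752 -0.4519  0.3713] jawyaw -1.82 tilt 0.13 F [-0.6  0.4 -0.7] op 0.0563
```

View pics/c5.png

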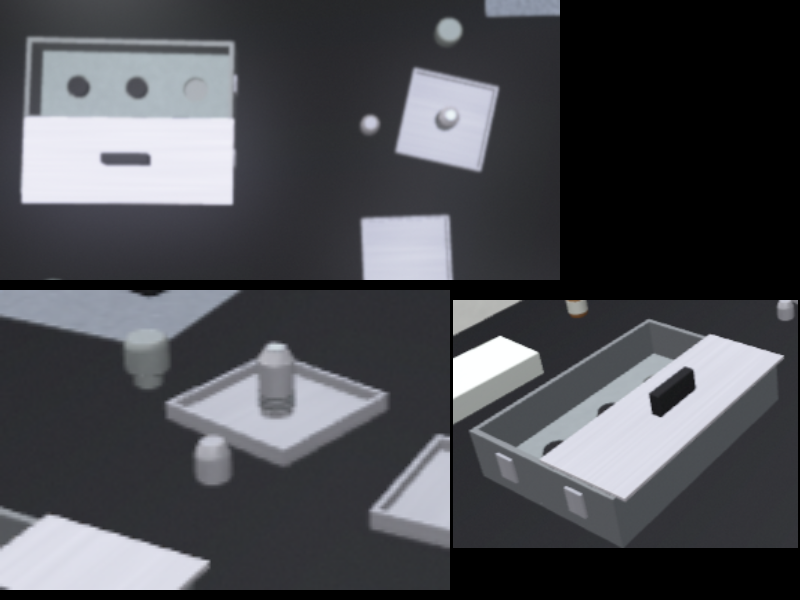

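The objective stands upright in the far tray, at crop (447,118) from above and (276,380) from the side. The third pocket is empty, the cover lies flat on the block and the gripper is clear.

```bash
python3 -c "
from rig import robot
print(robot.job_done())"
```

```text
the job is handed in; nothing more can be done
None
```

I slid the cover about 100 mm by its handle onto the block. I then lifted the objective out of the right-hand (case -y) pocket and set it upright in the farthest tray, and handed the job in at about 14.4 s of 53 s. The hand-in gave no verdict.

- **Cover:** measured right after the slide, it lies at about case x -57 mm and y about 0. The last picture shows it still flat on the block.
- **Objective:** it stands upright about 5 mm from the tray's centre. The downward steps were 2 mm near the floor, and contact was felt at about 4 N before I released.
- **Objective height:** depth in the top picture put its highest point at 64 mm, against the 58 mm expected. The depth reading over it is noisy, and it had read 63 mm in the pocket too, so I did not chase it.
- **Robot:** the gripper was open and clear of everything at hand-in. No check failed.

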